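Fetch a vial from a deep block pocket with sprung tongs and bed it in a sprung cell

TASK

Use the sprung tongs from the white stand to reach into the deep pocket of the metal block that holds the black-capped vial, squeeze them shut on the vial and draw it out; do not touch the vial with the gripper itself. Push it upright into the bore of the small grey cell until you feel the sprung bed push back firmly (about 10 N; the glass may crack at 20 N), let go of it there, and hang the tongs back in their stand. Leave the blue-capped vial in its pocket and disturb nothing else.

Things in the scene. Friction and masses are not known exactly. Their poses are not given: they have to be found in the camera images.
- tongs: Sprung tongs, 122 mm tall, 120 g: two upright legs slide toward each other on guide rods in a black centre block. Origin midway between the lower leg ends; z up along the legs, y the line on which they close. Each leg: steel blade z 0 to 85 mm, blue finger rest (ledge) z 80 to 86 standing 8 mm out of a flat upright blue grip face z 86 to 122. Ledge and face are 18 mm wide in x.
- tongs_grip (a point): Centre between the two blue grip faces, 104 mm above the leg ends: grip here from above, closing along the tongs' y, fingertips above the ledges. Width over the faces: 56 mm free, 35 mm shut on a vial. Springs push out with 4 N per face when free, 6.5 N at 46 mm, 9 N at 35 mm; the legs spring apart when let go. Only the springs centre the black block between the legs.
- tongs_jaws (a point): Between the blades, 6 mm above their ends. Each blade is 13 mm wide (x) with an inner V groove (120 degrees, lowest 30 mm) that centres a 12 mm vial. Free: 41 mm over the blades' backs (too wide for a pocket), 29 mm between inner edges. At 45 mm grip width: 30 mm over the backs, 18 mm between edges: enters a pocket and passes over a vial. Grip and blades close mm for mm.
- stand: White tool stand on a grey foot 70 x 110 mm, 86 mm high, fixed. Origin at the centre of its underside. A slot, 46 mm along y and 18 mm along x, open upward and 80 mm deep, takes the blades; the tongs' ledges rest on the two white end posts (y = 23 to 37 mm either side). The tongs hang with their axes parallel to the stand's, their origin 6 mm above the stand's, over its centre.
- block: Aluminium block 100 x 84 x 76 mm (x, y, z) with a grey frame 112 x 96 mm round its foot, fixed. Origin at the centre of its underside. Two pockets open upwards, centred at x = -24 mm and x = +24 mm, y = 0, each 20 mm along x and 38 mm along y, 68 mm deep (floor 8 mm above the underside). One holds the black-capped vial, the other the blue-capped one.
- vial: The wanted vial: clear glass, 12 mm diameter, 34 mm tall, black cap (11 mm diameter, top 6 mm) with red centre, 12 g. Origin at the centre of its underside, z up. Starts upright on the floor of one pocket, up to 2 mm off its centre, its top 34 mm below the mouth. For the cell, hold it by its upper part: blade ends about 22 mm above its underside.
- blue_vial: The other vial, same size, blue cap with red centre; stands in the other pocket and stays there. Origin at the centre of its underside.
- cell: Small grey vial cell 56 x 56 x 40 mm high on a dark foot plate 74 x 74 mm, fixed. Origin at the centre of its underside. In its top, at the centre, an upright bore 13.5 mm wide with a 2 mm chamfer. In it an orange sprung bed, its top 5 to 17 mm below the mouth: set differently each time, not measured, find it by feel. It yields about 0.12 mm per newton, up to 4 mm.
- cell_mouth (a point): Centre of the mouth of the cell's bore, 40 mm above the cell's underside; z up.
- fitting_jar: Bystander: small white-lidded jar, 45 mm wide, 58 mm tall, loose on the right of the table. Origin at the centre of its underside.
- ptfe_tape: Bystander: roll of white tape lying flat, 48 mm wide, 13 mm tall, loose on the right of the table. Origin at the centre of its underside.
- bottle_100_table: Bystander: clear bottle with blue cap, 56 mm wide, 100 mm tall, loose at the far right. Origin at the centre of its underside.
- spare_bottle: Bystander: clear bottle with blue cap, 56 mm wide, 100 mm tall, loose at the far left. Origin at the centre of its underside.

How it is judged:
On the way, in this order (a step that is already met when the one before it is completed fails the run):
1. the black-capped vial has been drawn up out of the block between the tongs (z of vial in the frame of block above 0.078 m and contact force between vial and tongs above 1 N), for 0.2 s.
2. the vial is pressed with more than 7 N, upright in the bore of the cell, by the tongs (contact force between vial and cell above 7 N and contact force between vial and tongs above 1 N and horizontal distance between vial and cell_mouth below 0.0025 m and z of vial in the frame of cell_mouth below -0.005 m and angle between vial's own z axis and vertical below 0.1 rad), for 0.2 s.
At the end, for the whole second after the job is handed in: The black-capped vial stands at rest in the cell's bore (axis within 3 mm, underside over 4 mm below the mouth, tilt under 0.15 rad), free of the tongs; the tongs hang at rest in their stand (within 12 mm sideways, at most 6 mm above hanging height, tilt under 0.12 rad) (horizontal distance between vial and cell_mouth below 0.003 m and z of vial in the frame of cell_mouth below -0.004 m and angle between vial's own z axis and vertical below 0.15 rad and linear speed of each of vial, tongs below 0.02 m/s and contact force between vial and tongs below 0.1 N and horizontal distance between tongs and stand below 0.012 m and z of tongs in the frame of stand below 0.012 m and angle between tongs's own z axis and vertical below 0.12 rad); the robot touches nothing.
It fails at once if the glass vial is pressed against the cell with more than 20 N (contact force between vial and cell above 20 N).
It fails at once if the gripper's fingers touch the vial (contact force between the fingers and vial above 0.5 N).
It fails at once if the tongs or the vial are rammed against the block with more than 25 N (contact force between any of tongs, vial and block above 25 N).
It fails at once if the blue-capped vial is disturbed (distance of blue_vial from where it was at the start of the episode above 0.01 m).
It fails at once if a bystander on the table is pushed by more than 15 mm (distance of any of fitting_jar, ptfe_tape, bottle_100_table, spare_bottle from where it was at the start of the episode above 0.015 m).
It also fails if it takes over 58 s, if anything falls off the work surface, if the arm or the gripper's body presses on something with over 40 N, if the wrist force passes 120 N, or if a joint passes its speed limit or range.

ROBOT

A 6-joint arm with a two-finger parallel gripper is mounted at the origin on a cart in front of the work surface, level with it; the furniture and walls round the work are solid. World frame = base frame: x ahead of the robot, y to its left, z up, the work surface at z = 0. Lengths are in m, angles in rad, forces in N, time in s.
With the tool pointing down it reaches from about 0.225 to 0.875 m from the base axis. Payload 3.4 kg.
Tool frame: the origin (TCP) lies at the very end of the fingers, on their centre line; the grasp point (between the pads) lies 19 mm behind it; z points along the fingers, y is the direction in which the jaws open and shut (so a half turn about z gives the same grasp; the last joint's range is limited). The gripper opens to 85 mm and grips with 20 to 120 N. Pads are 22 mm wide; open, the fingers measure 114 mm over their backs; the gripper's body (76 mm by 85 mm) begins 54 mm behind the grasp point. The pads swing forward as they close: fully open they stand 13 mm farther back than shut.
Start: joints at [-1.233, 0.276, 1.505, -0, 1.361, -0.121], TCP at [0.255, -0.516, 0.231] pointing down, gripper open.
Joint ranges: [-2.89, 2.89], [-0.75, 2.08], [0.22, 2.7], [-1.18, 4.32], [0.11, 2.71], [-2.7, 2.7]. Speed limits (rad/s): [2.57, 2.57, 3.14, 3.14, 3.14, 3.14].

INTERFACE

Orientations are given as a unit quaternion [w, x, y, z].
In Python, from rig import manip gives the robot as it stands. The module is installed in compiled form; this text tells all that it offers.
- The arm moves only by the tool carry_out, never from a script. Its argument "moves" is one flat list of numbers, 5 for each row, row after row: the opening in per cent of the stroke, from 0 (shut) to 100 (fully open), then the shift along the world's x, y, z in cm, then the turn about the world's z in rad. A call has exactly 10 rows; each row shifts and turns the commanded pose from where the row before left it; what a row does not reach is not made up. A row lasts 1/10 s, in which the tool goes at most 50 mm and 8.59 degrees, less where a joint would pass 70% of its speed; a pose out of reach is approached as far as the arm can. A call is refused whole if a number of a shift passes 5 or a number of a turn 0.15, either way. A call with a gripper value outside its range is refused whole. The fingers move at their own pace and stop on an object; "squeeze" is the grip in N (left out, the last holds). Time passes only in rows, so rows that do not move let the fingers close, or fill a call up. It gives the time, the measured TCP pose, the force and the opening at its end, in the units of the state.
- manip.get_state(): the state, without advancing time (a new reading comes with each control period).
- manip.get_image(name): name is "side" or "top"; returns the picture (480x640x3 uint8, red, green, blue); there is no depth.
- manip.camera_info(name): a dict with "fov_y" (degrees; the focal length in pixels is half the picture's height over the tangent of half this angle, whatever the lens; pixels are square), "cx", "cy" (the principal point, pixels), "dist" ([k1, k2, p1, p2, k3] as OpenCV has them; the pictures are not rectified), "rvec" (rotation vector, rad) and "tvec" (3), from world to camera coordinates, as OpenCV has them. Camera axes: x right, y down, z forward; pixel columns grow to the right and rows downward; lengths in m; the calibration is good to about 2 mm. A picture is of the moment at which its call begins. camera_info takes no time and is no camera call.
- manip.sign_off(): hands the job in, once; it reports no verdict.
The state is a dict: "clock": time; "qpos": joint angles; "qd": joint speeds; "effort": joint torques, N m; "position": TCP position; "ee_rot": TCP orientation; "contact_force": force on the tool from outside, world axes, zero at the start; "moment": the same for the moment, N m; "width": finger opening in m.
Only numpy, scipy, OpenCV 4.12 (cv2) and the standard library are available. Lean on these libraries where they do the work, as an engineer would, in place of code of your own. Each camera call takes 0.05 s, during which the arm holds its last target. There are 200 camera calls.

## Working session

There is one attempt and no reset: what is moved stays moved. The work goes in short steps, Python scripts to look and compute and a tool call to move; the robot and the scene stay as the last step left them, time stands still between calls to the robot, and variables do not carry over. Pictures are saved under pics/ and viewed, about 8 in all and at most 12, crops included, and the job is handed in when it is done.

Besides the shell and the picture viewer there is one more tool, called by a JSON object that holds its "op" and its "data", one argument or row to a line. carry_out: Moves the arm, as the interface text tells. Its arguments: {"type":"object","properties":{"moves":{"type":"array","items":{"type":"number"}},"squeeze":{"type":"number"}},"required":["moves"]}

```bash
mkdir -p pics
cat > h.py <<'E'
import numpy as np,cv2
from rig import manip
def cam(n):
    c=manip.camera_info(n); f=240/np.tan(np.radians(c["fov_y"])/2)
    K=np.array([[f,0,c["cx"]],[0,f,c["cy"]],[0,0,1]]); R=cv2.Rodrigues(np.array(c["rvec"],float))[0]
    return K,np.array(c["dist"],float),R,np.array(c["tvec"],float)
def ray(n,uv):
    K,d,R,t=cam(n); p=cv2.undistortPoints(np.array([[uv]],float),K,d)[0,0]
    return -R.T@t, R.T@np.array([p[0],p[1],1])
def onz(n,uv,z):
    o,v=ray(n,uv); return o+v*(z-o[2])/v[2]
def proj(n,P):
    K,d,R,t=cam(n); return cv2.projectPoints(np.array(P,float).reshape(-1,3),cv2.Rodrigues(R)[0],t,K,d)[0].reshape(-1,2)
def snap(n,f):
    i=manip.get_image(n); cv2.imwrite(f,i[:,:,::-1]); return i
E
python3 - <<'E'
from h import *
for n in("top","side"):
    snap(n,f"pics/{n}0.png"); K,d,R,t=cam(n); print(n,K[0,0],-R.T@t,R[2],d)
print(manip.get_state())
E
```

```text
top 589.3428197431234 [ 0.22637438 -0.06514191  1.92669088] [ 0.18571868  0.00769276 -0.98257284] [-0.18464845  0.          0.          0.          0.        ]
side 471.97364232782223 [ 0.36468816 -0.95755107  0.92208656] [ 0.16936123  0.71498311 -0.67831846] [0.00013513 0.         0.         0.         0.        ]
{'clock': 0.1, 'qpos': array([-1.23304337e+00,  2.76525163e-01,  1.50600971e+00,  1.08957183e-05,
        1.36069984e+00, -1.20968537e-01]), 'qd': array([ 0.00161018, -0.00131892, -0.0034645 ,  0.00232372, -0.00215481,
        0.0019412 ]), 'effort': array([ 1.63211513e-03, -4.17698157e+01, -2.46405047e+01, -9.16372778e-05,
        5.73500904e-03,  9.15562964e-06]), 'position': array([ 0.25446859, -0.51510022,  0.23052871]), 'ee_rot': array([-8.16784942e-04,  9.73811863e-01,  2.27353869e-01, -8.35229047e-05]), 'contact_force': array([ 0.4082613 ,  0.46648875, -0.3033504 ]), 'moment': array([-0.0029789 ,  0.00265834, -0.04609778]), 'width': 0.08541396033539508}
```

View pics/top0.png

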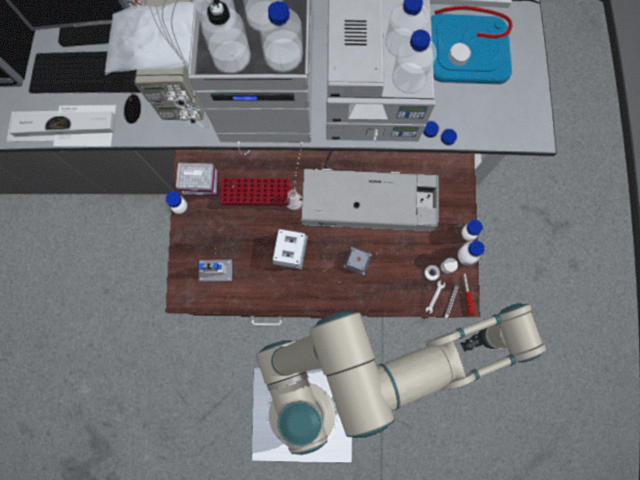

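View pics/side0.png

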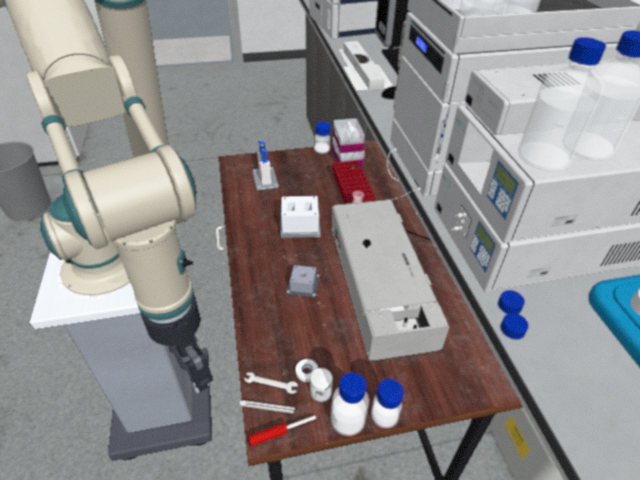

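The top view shows the stand at about (215,270), the block at (290,249) and the cell at (358,260). In the side view they are at (264,178), (300,216) and (303,280). Next I'll enlarge crops of both views.

Run:
```python
from h import *
a=cv2.imread("pics/top0.png")[225:290,190:380]; b=cv2.imread("pics/side0.png")[130:300,240:330]
A=cv2.resize(a,None,fx=4.2,fy=4.2,interpolation=cv2.INTER_CUBIC)
cv2.imwrite("pics/ctop.png",A)
top=[cv2.resize(x,(400,400),interpolation=cv2.INTER_CUBIC) for x in(cv2.imread("pics/side0.png")[130:200,235:305],cv2.imread("pics/side0.png")[185:255,265:335])]
B=np.hstack(top);pad=np.zeros((A.shape[0],800,3),np.uint8);pad[:,:A.shape[1]]=A[:,:800]
cv2.imwrite("pics/c.png",np.vstack([B[:320],pad]))
```

```text
(no output)
```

View pics/c.png

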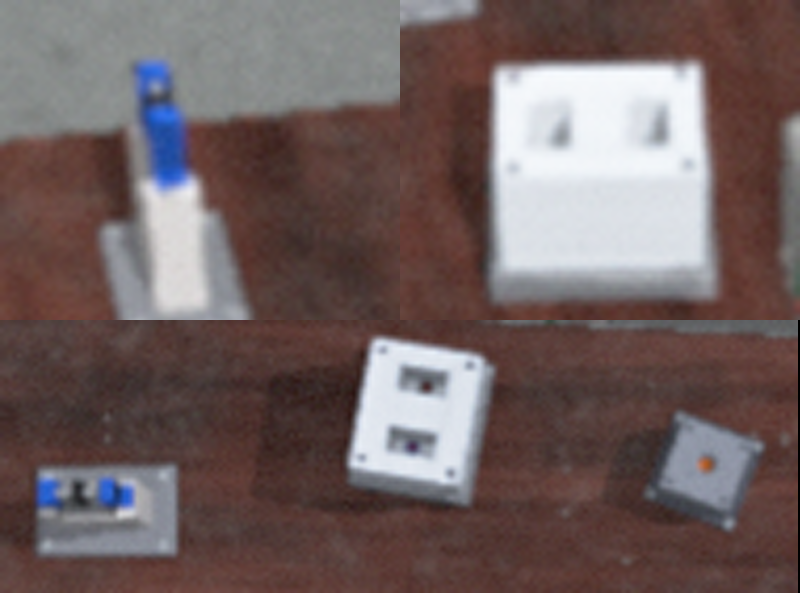

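Run:
```python
from h import *
T=cv2.imread("pics/top0.png"); S=cv2.imread("pics/side0.png")
g=lambda u,v:(190+(u+.5)/4.2-.5,225+(v-320+.5)/4.2-.5)
def pr(l,pts,z):
    P=np.array([onz("top",g(*p),z) for p in pts])[:,:2]; print(l,P.round(4).tolist(),"mean",P.mean(0).round(4)); return P
pr("block screws",[(382,350),(470,366),(450,473),(361,457)],.076)
pr("block pockets blk,blue",[(424,380),(411,441)],.076)
pr("block corners",[(372,338),(492,355),(348,470)],.076)
pr("foot",[(37,466),(178,466),(178,555),(37,555)],.006)
pr("cell orange",[(707,464)],.03)
def comp(im,m,box,l):
    x0,y0,x1,y1=box; k=np.zeros(m.shape,np.uint8); k[y0:y1,x0:x1]=m[y0:y1,x0:x1]
    n,_,st,c=cv2.connectedComponentsWithStats(k)
    for i in range(1,n):
        if st[i,4]>3: print(l,st[i].tolist(),c[i].round(2))
    return k
B,G,R=[x.astype(int) for x in cv2.split(T)]
comp(T,((B>R+50)&(B>90)).astype(np.uint8),(190,250,240,285),"top blue")
comp(T,((R>B+50)&(R>120)).astype(np.uint8),(345,245,375,275),"top orange")
def rects(n,im,z,lo,hi,box,l):
    x0,y0,x1,y1=box; U=cv2.resize(im[y0:y1,x0:x1],None,fx=8,fy=8,interpolation=cv2.INTER_CUBIC).astype(int)
    gr=U.mean(2); k=((gr>lo)&(gr<hi)&(U.max(2)-U.min(2)<45)).astype(np.uint8)
    k=cv2.morphologyEx(k,cv2.MORPH_OPEN,np.ones((9,9)))
    c=max(cv2.findContours(k,0,2)[0],key=cv2.contourArea)[:,0]
    W=np.array([onz(n,(x0+(u+.5)/8-.5,y0+(v+.5)/8-.5),z)[:2] for u,v in c])
    print(l,cv2.minAreaRect((W*1000).astype(np.float32)))
rects("top",T,.076,200,256,(270,222,310,272),"block top")
rects("top",T,.006,105,256,(195,255,236,284),"stand foot")
rects("top",T,.04,95,200,(342,244,374,278),"cell top")
rects("side",S,.076,225,256,(275,185,335,245),"block side")
rects("side",S,.04,85,256,(280,258,325,300),"cell side")
B,G,R=[x.astype(int) for x in cv2.split(S)]
comp(S,((B>R+50)&(B>90)).astype(np.uint8),(250,135,280,170),"side blue")
c=cv2.resize(S[255:300,280:330],(400,360),interpolation=2); d=cv2.resize(T[240:285,335:385],(400,360),interpolation=2)
cv2.imwrite("pics/cell.png",np.hstack([c,d]))
```

```text
block screws [[0.5829, 0.0753], [0.5714, 0.0079], [0.489, 0.0213], [0.5002, 0.0889]] mean [0.5359 0.0483]
block pockets blk,blue [[0.5601, 0.0426], [0.513, 0.0513]] mean [0.5365 0.047 ]
block corners [[0.5921, 0.0832], [0.5802, -0.0087], [0.4901, 0.0985]] mean [0.5541 0.0576]
foot [[0.4991, 0.3518], [0.5011, 0.2392], [0.4307, 0.2364], [0.4284, 0.3484]] mean [0.4648 0.2939]
cell orange [[0.5054, -0.1754]] mean [ 0.5054 -0.1754]
top blue [199, 262, 6, 8, 38] [201.05 265.84]
top blue [213, 262, 9, 8, 54] [216.93 265.67]
top orange [356, 258, 4, 3, 8] [357.5 259. ]
block top ((535.5588989257812, 47.59741973876953), (84.72164916992188, 99.63404846191406), 80.7239761352539)
stand foot ((464.54461669921875, 293.9353942871094), (70.39279174804688, 110.30704498291016), 2.2773115634918213)
cell top ((504.3270568847656, -175.4749755859375), (72.27462768554688, 62.87983322143555), 71.43559265136719)
block side ((529.63818359375, 40.20340347290039), (94.57447814941406, 97.53182983398438), 80.83695220947266)
cell side ((500.04669189453125, -196.93154907226562), (105.45646667480469, 79.19303131103516), 69.26642608642578)
side blue [259, 140, 9, 23, 127] [262.93 151.85]
```

View pics/cell.png

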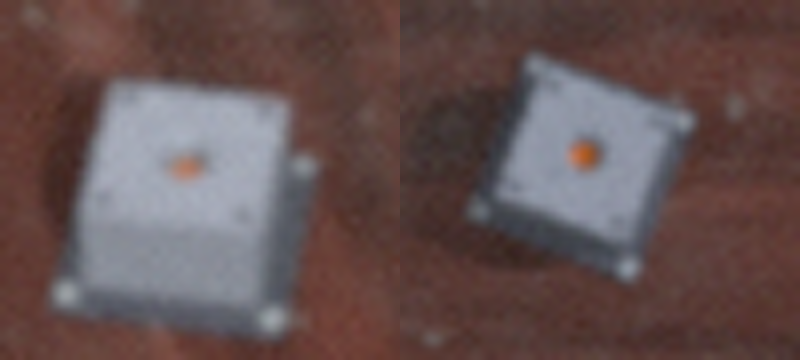

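Estimates:
- **Stand:** about (0.4645, 0.294), yaw about 2°.
- **Block:** about (0.5356, 0.0477), yaw about −9.5°. The black-capped vial is in the far (+x) pocket.
- **Cell:** bore about (0.505, −0.175).

I'll move towards the stand first.

{"op": "carry_out", "data": {
  "moves": [100,1.2,4.0,0,-0.0424,100,1.2,4.0,0,-0.0424,100,1.2,4.0,0,-0.0424,100,1.2,4.0,0,-0.0424,100,1.2,4.0,0,-0.0424,100,1.2,4.0,0,-0.0424,100,1.2,4.0,0,-0.0424,100,1.2,4.0,0,-0.0424,100,1.2,4.0,0,-0.0424,100,1.2,4.0,0,-0.0424],
  "squeeze": 40
}}

```text
clock: 1.1
position: [0.3746, -0.1138, 0.2312]
ee_rot: [-0.0, 1.0, 0.016, 0.0]
contact_force: [0.4, -0.4, 0.0]
width: 0.0854
```

{"op": "carry_out", "data": {
  "moves": [100,0.9,4.0,0,0,100,0.9,4.0,0,0,100,0.9,4.0,0,0,100,0.9,4.0,0,0,100,0.9,4.0,0,0,100,0.9,4.0,0,0,100,0.9,4.0,0,0,100,0.9,4.0,0,0,100,0.9,4.0,0,0,100,0.9,4.0,0,0]
}}

```text
clock: 2.1
position: [0.4645, 0.2861, 0.2309]
ee_rot: [0.0, 1.0, 0.018, -0.0]
contact_force: [0.8, -0.1, 0.0]
width: 0.0854
```

{"op": "carry_out", "data": {
  "moves": [100,0,0.4,0,0,100,0,0.4,0,0,100,0,0,-1.5,0,100,0,0,-1.5,0,100,0,0,-1.5,0,100,0,0,-1.5,0,100,0,0,-1.5,0,100,0,0,0,0,100,0,0,0,0,100,0,0,0,0]
}}

```text
clock: 3.1
position: [0.4651, 0.2921, 0.1573]
ee_rot: [-0.0, 1.0, 0.017, 0.001]
contact_force: [-0.4, 0.3, 0.3]
width: 0.0855
```

Run:
```python
from h import *
s=snap("side","pics/s1.png"); t=snap("top","pics/t1.png")
p=manip.get_state(); print(p["position"],proj("side",p["position"]),proj("top",p["position"]))
a=cv2.resize(s[90:200,220:310],(490,600),interpolation=2); b=cv2.resize(t[240:300,185:245],(310,310),interpolation=2)
o=np.zeros((600,800,3),np.uint8); o[:,:490]=a; o[:310,490:]=b
cv2.imwrite("pics/v1.png",o[:,:,::-1])
```

```text
[0.46520486 0.29240798 0.15733966] [[263.34072664 136.6840819 ]] [[206.78727024 263.55580924]]
```

View pics/v1.png

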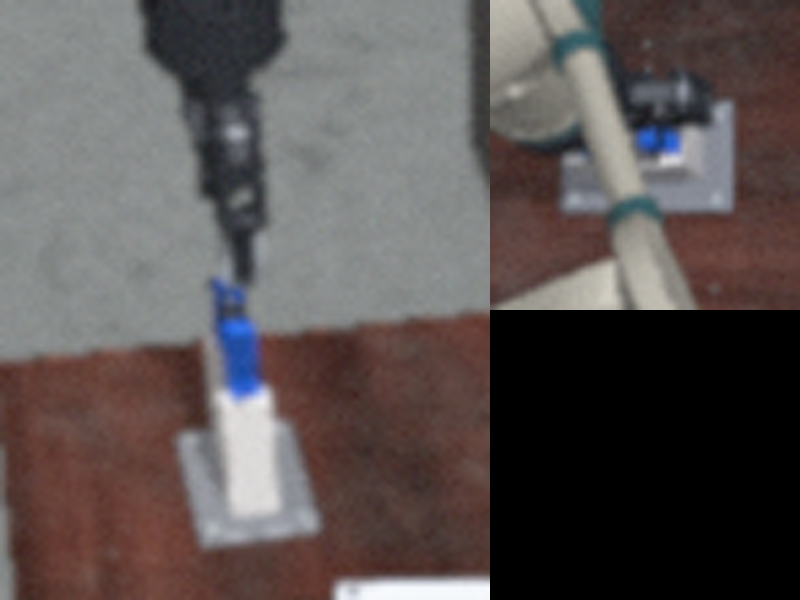

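Run:
```python
from h import *
y=.036;X=np.array([np.cos(y),np.sin(y),0]);Y=np.array([-np.sin(y),np.cos(y),0]);Z=np.array([0,0,1])
c=np.array([.4645,.2939,0])
q=lambda P:((proj("side",P)-[220,90])*[490/90,600/110]).round(0).tolist()
print("post near bottom L,R", q([c-.037*Y-.009*X+.006*Z,c-.037*Y+.009*X+.006*Z]))
print("post near top L,R", q([c-.037*Y-.009*X+.086*Z,c-.037*Y+.009*X+.086*Z]))
print("near face top L,R", q([c-.028*Y-.009*X+.128*Z,c-.028*Y+.009*X+.128*Z]))
print("far face top L,R", q([c+.028*Y-.009*X+.128*Z,c+.028*Y+.009*X+.128*Z]))
t=manip.get_state()["position"]; print("near tip L,R",q([t-.043*Y-.011*X+.013*Z,t-.043*Y+.011*X+.013*Z]),"far",q([t+.043*Y+.013*Z]), "at0",q([t-.043*Y]))
print("foot corners",q([c+a*.035*X-.055*Y+.005*Z for a in(-1,1)]))
```

```text
post near bottom L,R [[246.0, 513.0], [277.0, 509.0]]
post near top L,R [[237.0, 399.0], [269.0, 395.0]]
near face top L,R [[230.0, 327.0], [262.0, 324.0]]
far face top L,R [[215.0, 274.0], [246.0, 271.0]]
near tip L,R [[227.0, 278.0], [267.0, 273.0]] far [[222.0, 195.0]] at0 [[248.0, 296.0]]
foot corners [[207.0, 539.0], [326.0, 523.0]]
```

The fingertip is at crop (243,278) and the tongs' face at (238,322). Compared with the predicted positions, the tongs sit 1–1.5 mm towards −x of the tool, so I'll shift −1 mm, descend and grip.

{"op": "carry_out", "data": {
  "moves": [100,-0.1,0.1,-1.0,0,100,-0.05,0,-1.0,0,100,0,0,-1.0,0,100,0,0,-1.0,0,100,0,0,-1.0,0,100,0,0,-0.6,0,100,0,0,-0.4,0,100,0,0,-0.2,0,100,0,0,0,0,100,0,0,0,0]
}}

```text
clock: 4.2
position: [0.4634, 0.2936, 0.0947]
ee_rot: [-0.0, 1.0, 0.017, 0.0]
contact_force: [-0.5, 0.2, -0.5]
width: 0.0852
```

{"op": "carry_out", "data": {
  "moves": [55,0,0,0,0,55,0,0,0,0,55,0,0,0,0,55,0,0,0,0,55,0,0,0,0,55,0,0,0,0,55,0,0,0,0,55,0,0,0,0,55,0,0,0,0,55,0,0,0,0]
}}

```text
clock: 5.2
position: [0.464, 0.2937, 0.0957]
ee_rot: [-0.0, 1.0, 0.017, 0.001]
contact_force: [-1.2, -0.6, 5.4]
width: 0.0468
```

{"op": "carry_out", "data": {
  "moves": [55,0,0,0.2,0,55,0,0,0.8,0,55,0,0,1.5,0,55,0,0,1.5,0,55,0,0,1.5,0,55,0,0,1.5,0,55,0,0,1.5,0,55,0,0,1.5,0,55,0,0,1.5,0,55,0,0,0,0]
}}

```text
clock: 6.2
position: [0.4643, 0.294, 0.2116]
ee_rot: [-0.001, 1.0, 0.017, 0.002]
contact_force: [0.6, 0.5, -1.9]
width: 0.0467
```

{"op": "carry_out", "data": {
  "moves": [55,0.9,-2.0,0,-0.02,55,1.1,-2.8,0,-0.02,55,1.1,-2.8,0,-0.03,55,1.1,-2.8,0,-0.03,55,1.1,-2.8,0,-0.03,55,1.1,-2.8,0,-0.03,55,1.1,-2.8,0,-0.02,55,1.1,-2.8,0,-0.014,55,0.9,-2.4,0,-0.01,55,0,-1.0,0,0]
}}

```text
clock: 7.2
position: [0.5587, 0.0413, 0.2083]
ee_rot: [0.0, 0.996, -0.086, -0.0]
contact_force: [0.1, 0.4, -0.6]
width: 0.0471
```

Run:
```python
from h import *
s=snap("side","pics/s2.png"); t=snap("top","pics/t2.png")
p=manip.get_state(); print(p["position"],p["ee_rot"],p["contact_force"],p["width"],proj("side",p["position"]),proj("top",p["position"]))
a=cv2.resize(s[110:250,255:355],(428,600),interpolation=2); b=cv2.resize(t[215:275,255:325],(372,319),interpolation=2)
o=np.zeros((600,800,3),np.uint8); o[:,:428]=a; o[:319,428:]=b
cv2.imwrite("pics/v2.png",o[:,:,::-1])
```

```text
[0.55749218 0.04251076 0.20850454] [ 1.60424532e-05  9.96340229e-01 -8.54695167e-02 -1.05306498e-03] [ 0.39632384  0.70027445 -1.18920906] 0.047067231906427774 [[308.95221429 166.4118669 ]] [[288.19156904 231.8160152 ]]
```

View pics/v2.png

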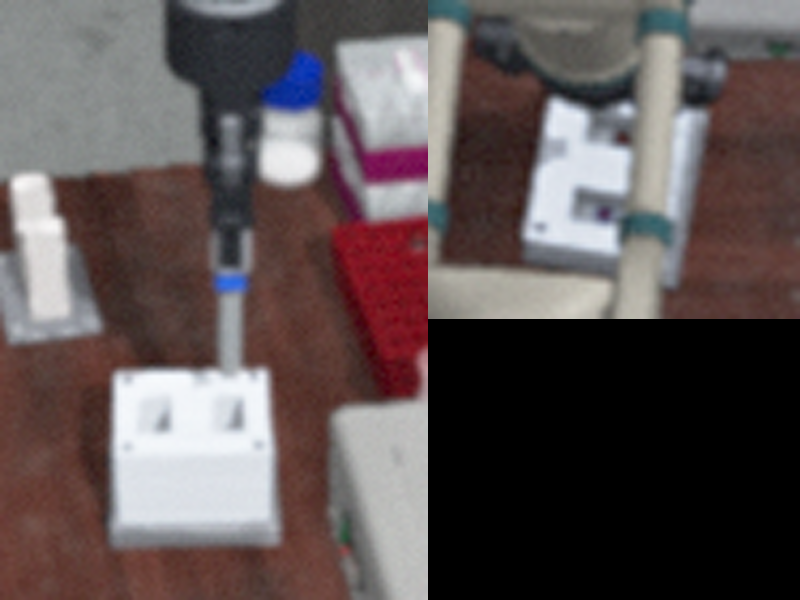

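Run:
```python
from h import *
q=lambda P:((proj("side",P)-[255,110])*4.28).round(1).tolist()
def fr(y): return np.array([np.cos(y),np.sin(y),0]),np.array([-np.sin(y),np.cos(y),0])
Z=np.array([0,0,1]);y=-.168;X,Y=fr(y);c=np.array([.5356,.0477,0])
print("pockets near edge L,R blue/black",[q([c+s*X*.024-.019*Y+k*.01*X+.076*Z for k in(-1,1)]+[c+s*X*.024+.019*Y+k*.01*X+.076*Z for k in(-1,1)]) for s in(-1,1)])
print("block top corners",q([c+a*.05*X+b*.042*Y+.076*Z for a,b in((-1,-1),(1,-1),(1,1),(-1,1))]))
t=np.array([.5575,.0425,.2085]);X,Y=fr(-.171)
for g in(0,.003): print("ledge near L,R top; blade end L,R",q([t-.0315*Y+k*.009*X-g*Z for k in(-1,1)]),q([t-.016*Y+k*.0065*X-(g+.086)*Z for k in(-1,1)]))
print("tip",q([t-.025*Y]))
im=cv2.imread("pics/s2.png").astype(int);B,G,R=im[...,0],im[...,1],im[...,2]
m=((B>R+50)&(B>90)); m[:170]=0;m[185:]=0;m[:,:300]=0;m[:,320:]=0
v,u=np.where(m);print("blue",((u.mean()-255+.5)*4.28,(v.mean()-110+.5)*4.28),((u.min()-255)*4.28,(u.max()-254)*4.28),((v.min()-110)*4.28,(v.max()-109)*4.28))
U=cv2.resize(cv2.imread("pics/s2.png")[198:218,285:320],(770,440),interpolation=2);cv2.imwrite("pics/p.png",U)
```

```text
pockets near edge L,R blue/black [[[144.5, 427.4], [175.5, 427.0], [145.0, 390.2], [175.3, 389.8]], [[218.8, 426.3], [249.7, 425.9], [217.7, 389.2], [247.9, 388.8]]]
block top corners [[119.1, 451.1], [275.7, 448.7], [270.8, 366.8], [121.2, 368.8]]
ledge near L,R top; blade end L,R [[217.0, 272.1], [247.0, 271.8]] [[221.4, 368.5], [241.9, 368.3]]
ledge near L,R top; blade end L,R [[217.0, 276.2], [247.0, 275.9]] [[221.4, 372.2], [241.9, 372.0]]
tip [[231.8, 265.6]]
blue (np.float64(231.63655172413806), np.float64(282.7013793103449)) (np.float64(214.0), np.float64(248.24)) (np.float64(273.92), np.float64(291.04))
```

View pics/p.png

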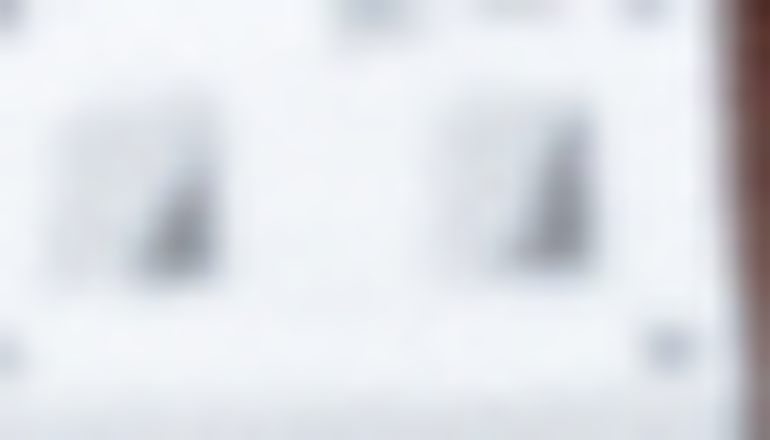

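The ledge is at crop (231,283), the blade end at (230,378), and the black vial's pocket mouth at about (229,413). Measured against the tongs in the side view, the pocket is at x ≈ 0.5565 and y ≈ 0.0437. I'll descend to just above the block and check there.

{"op": "carry_out", "data": {
  "moves": [55,0,0,0,0,55,0,0.1,0,0,55,-0.1,0,0,0,55,0,0,-1.0,0,55,0,0,-1.0,0,55,0,0,-1.0,0,55,0,0,-0.5,0,55,0,0,0,0,55,0,0,0,0,55,0,0,0,0]
}}

```text
clock: 8.3
position: [0.5576, 0.0443, 0.1747]
ee_rot: [0.0, 0.996, -0.085, 0.0]
contact_force: [0.2, 0.3, -1.5]
width: 0.0473
```

Run:
```python
from h import *
s=snap("side","pics/s3.png"); t=snap("top","pics/t3.png")
p=manip.get_state(); print(p["position"],p["ee_rot"],p["contact_force"],p["width"])
a=cv2.resize(s[165:225,275:335],(600,600),interpolation=2)
cv2.imwrite("pics/v3.png",a[:,:,::-1])
q=lambda P:((proj("side",P)-[275,165])*10+5).round(1).tolist()
X,Y=np.array([np.cos(-.171),np.sin(-.171),0]),np.array([-np.sin(-.171),np.cos(-.171),0]);t=p["position"]
print("blade end L R",q([t-.016*Y+k*.0065*X-np.array([0,0,.0897]) for k in(-1,1)]),"if lowered to .076",q([np.array([t[0],t[1],.076])-.016*Y+k*.0065*X for k in(-1,1)]))
```

```text
[0.55748688 0.0443773  0.17478745] [ 1.39200759e-05  9.96421253e-01 -8.45249437e-02  4.68540085e-04] [-0.5255776   0.12966654 -0.2804751 ] 0.047001642402397535
blade end L R [[321.5, 418.0], [368.5, 417.4]] if lowered to .076 [[321.7, 443.1], [368.5, 442.5]]
```

View pics/v3.png

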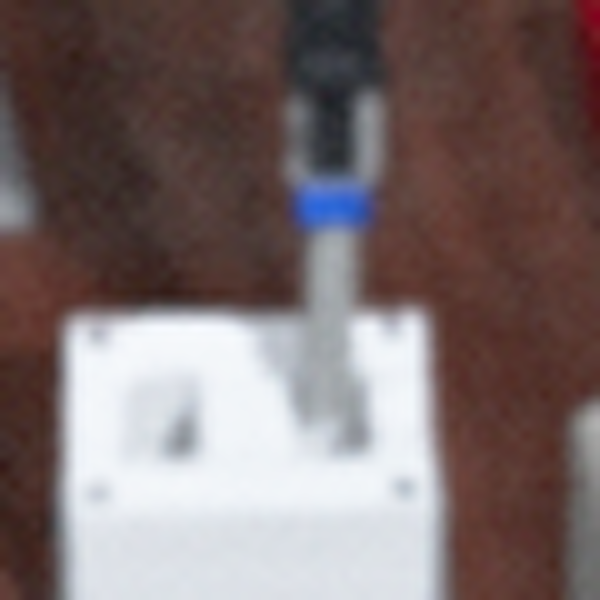

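The blade end is at (330,428) and the pocket spans 297–372 across, with its near edge at about row 456. That is within about 1 mm. I'll nudge it and enter slowly.

{"op": "carry_out", "data": {
  "moves": [55,0.08,0.05,0,0,55,0,0,-0.3,0,55,0,0,-0.3,0,55,0,0,-0.3,0,55,0,0,-0.3,0,55,0,0,-0.3,0,55,0,0,-0.2,0,55,0,0,-0.2,0,55,0,0,0,0,55,0,0,0,0]
}}

```text
clock: 9.4
position: [0.558, 0.0449, 0.1553]
ee_rot: [0.0, 0.996, -0.085, -0.0]
contact_force: [-0.1, 1.2, -1.6]
width: 0.0469
```

{"op": "carry_out", "data": {
  "moves": [55,0,0,-0.4,0,55,0,0,-0.4,0,55,0,0,-0.4,0,55,0,0,-0.4,0,55,0,0,-0.3,0,55,0,0,-0.2,0,55,0,0,-0.2,0,55,0,0,-0.2,0,55,0,0,-0.1,0,55,0,0,0,0]
}}

```text
clock: 10.4
position: [0.5579, 0.0449, 0.1292]
ee_rot: [0.0, 0.996, -0.084, -0.0]
contact_force: [-0.4, -0.1, -2.0]
width: 0.0472
```

{"op": "carry_out", "data": {
  "moves": [55,0,0,-0.15,0,55,0,0,-0.15,0,55,0,0,-0.15,0,55,0,0,-0.15,0,55,0,0,-0.15,0,55,0,0,-0.1,0,55,0,0,-0.1,0,55,0,0,0,0,55,0,0,0,0,55,0,0,0,0]
}}

```text
clock: 11.4
position: [0.558, 0.0449, 0.1199]
ee_rot: [0.0, 0.996, -0.084, 0.0]
contact_force: [0.2, 0.7, -1.8]
width: 0.047
```

{"op": "carry_out", "data": {
  "moves": [50,0,0,0,0,46,0,0,0,0,42,0,0,0,0,38,0,0,0,0,34,0,0,0,0,30,0,0,0,0,30,0,0,0,0,30,0,0,0,0,30,0,0,0,0,30,0,0,0,0],
  "squeeze": 40
}}

```text
clock: 12.4
position: [0.5583, 0.0448, 0.1201]
ee_rot: [0.0, 0.996, -0.084, 0.0]
contact_force: [0.2, -0.4, 1.8]
width: 0.0318
```

{"op": "carry_out", "data": {
  "moves": [30,0,0,0.3,0,30,0,0,0.6,0,30,0,0,1.0,0,30,0,0,1.2,0,30,0,0,1.2,0,30,0,0,1.2,0,30,0,0,1.2,0,30,0,0,1.2,0,30,0,0,1.0,0,30,0,0,0.6,0]
}}

```text
clock: 13.4
position: [0.5583, 0.0449, 0.2162]
ee_rot: [0.0, 0.996, -0.084, 0.001]
contact_force: [-0.3, 0.6, -1.2]
width: 0.032
```

Run:
```python
from h import *
s=snap("side","pics/s4.png")
p=manip.get_state(); print(p["position"],p["ee_rot"],p["contact_force"],p["width"],p["moment"])
a=cv2.resize(s[140:240,265:345],(480,600),interpolation=2)
cv2.imwrite("pics/v4.png",a[:,:,::-1])
```

```text
[0.55871543 0.04490835 0.21673083] [-1.51410008e-06  9.96425656e-01 -8.44638679e-02  1.32968864e-03] [-0.20343004  0.02778553 -0.19346015] 0.03158056042481648 [-0.00175668 -0.01066381  0.01910637]
```

View pics/v4.png

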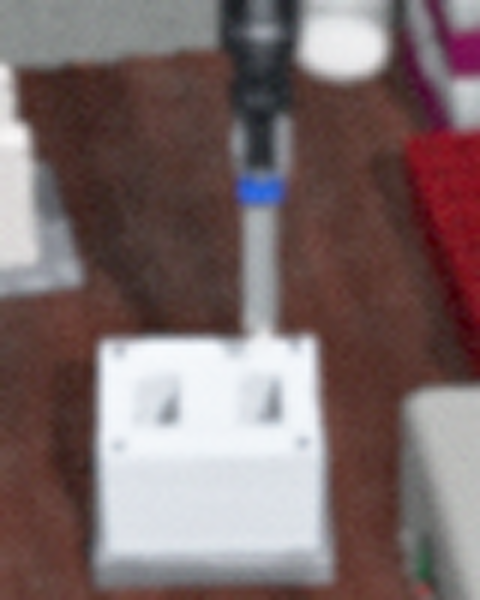

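Run:
```python
from h import *
ct=lambda u,v:(335+(u-400)/8-.5,240+v/8-.5); cs=lambda u,v:(280+u/8-.5,255+v/8-.5)
f=lambda n,c,P,z:np.array([onz(n,c(*p),z)[:2] for p in P])
a=f("top",ct,[(533,60),(685,122),(628,268),(479,210)],.008);print("foot top",a.round(4).tolist(),a.mean(0).round(4),np.linalg.norm(a-np.roll(a,1,0),axis=1).round(4))
b=f("side",cs,[(65,293),(272,320),(303,165)],.008);print("foot side",b.round(4).tolist(),((b[0]+b[2])/2).round(4),np.linalg.norm(b[0]-b[1]).round(4),np.linalg.norm(b[2]-b[1]).round(4))
e=f("side",cs,[(128,95),(272,110),(243,215),(103,198)],.04);print("top screws side",e.mean(0).round(4),np.linalg.norm(e-np.roll(e,1,0),axis=1).round(4))
e=f("side",cs,[(110,78),(292,100),(265,240),(80,222)],.04);print("top corners side",e.mean(0).round(4),np.linalg.norm(e-np.roll(e,1,0),axis=1).round(4))
e=f("top",ct,[(663,122),(615,220),(513,187)],.04);print("top screws top",((e[0]+e[2])/2).round(4),np.linalg.norm(e[0]-e[1]).round(4),np.linalg.norm(e[2]-e[1]).round(4))
print("bore side",onz("side",cs(187,160),.04),"orange top",[onz("top",(357.5,259),z)[:2].round(4) for z in(.023,.035,.04)])
# block by side
g=lambda u,v:(285+u/22-.5,198+v/22-.5)
print("black pocket by side",f("side",g,[(437,95),(595,95),(595,278),(437,278)],.076).mean(0))
```

```text
foot top [[0.5481, -0.154], [0.523, -0.2168], [0.4622, -0.1935], [0.4853, -0.1322]] [ 0.5047 -0.1741] [0.0664 0.0676 0.0652 0.0655]
foot side [[0.4568, -0.1955], [0.5181, -0.2188], [0.5406, -0.1576]] [ 0.4987 -0.1766] 0.0656 0.0652
top screws side [ 0.4997 -0.1739] [0.0439 0.0462 0.0448 0.0438]
top corners side [ 0.4994 -0.176 ] [0.061  0.0588 0.0589 0.0573]
top screws top [ 0.5043 -0.1751] 0.0447 0.0432
bore side [ 0.49934642 -0.17651533  0.04      ] orange top [array([ 0.5061, -0.1744]), array([ 0.5043, -0.1737]), array([ 0.5036, -0.1734])]
black pocket by side [0.55423219 0.04129721]
```

{"op": "carry_out", "data": {
  "moves": [30,-0.3,-2.0,0,0,30,-0.5,-2.2,0,0,30,-0.5,-2.2,0,0,30,-0.5,-2.2,0,0,30,-0.5,-2.2,0,0,30,-0.5,-2.2,0,0,30,-0.5,-2.2,0,0,30,-0.5,-2.2,0,0,30,-0.5,-2.2,0,0,30,-0.5,-2.0,0,0]
}}

```text
clock: 14.45
position: [0.5094, -0.172, 0.2144]
ee_rot: [-0.0, 0.996, -0.085, -0.0]
contact_force: [0.5, -0.5, -1.6]
width: 0.0319
```

{"op": "carry_out", "data": {
  "moves": [30,-0.3,-0.1,0,0,30,-0.3,-0.1,0,0,30,0,0,-1.0,0,30,0,0,-1.2,0,30,0,0,-1.2,0,30,0,0,-1.0,0,30,0,0,-0.6,0,30,0,0,-0.4,0,30,0,0,0,0,30,0,0,0,0]
}}

```text
clock: 15.45
position: [0.5043, -0.1732, 0.1611]
ee_rot: [0.0, 0.996, -0.085, 0.0]
contact_force: [0.4, -0.6, -1.7]
width: 0.032
```

Run:
```python
from h import *
s=snap("side","pics/s5.png");t=snap("top","pics/t5.png")
p=manip.get_state(); T=p["position"]; print(T,p["contact_force"],p["width"])
a=cv2.resize(s[215:305,273:333],(400,600),interpolation=2);b=cv2.resize(t[225:285,330:390],(400,400),interpolation=2)
o=np.zeros((600,800,3),np.uint8);o[:,:400]=a;o[:400,400:]=b
cv2.imwrite("pics/v5.png",o[:,:,::-1])
k=600/90
q=lambda P:((proj("side",P)-[273,215]+.5)*k).round(1).tolist()
X,Y=np.array([np.cos(-.17),np.sin(-.17),0]),np.array([-np.sin(-.17),np.cos(-.17),0]);Z=np.array([0,0,1])
print("ledge near top",q([T-.024*Y-.0037*Z]),"blade end",q([T-.009*Y-.0897*Z]),"vial bottom",q([T-.1117*Z]),"vial top",q([T-.0777*Z]),"lowered to mouth",q([[T[0],T[1],.04]]))
```

```text
[ 0.50434653 -0.17326561  0.16135108] [-0.00504577 -0.15287579 -0.89669823] 0.03177360343485441
ledge near top [[212.4, 214.0]] blade end [[213.7, 352.0]] vial bottom [[213.8, 374.3]] vial top [[213.1, 311.6]] lowered to mouth [[214.0, 391.7]]
```

View pics/v5.png

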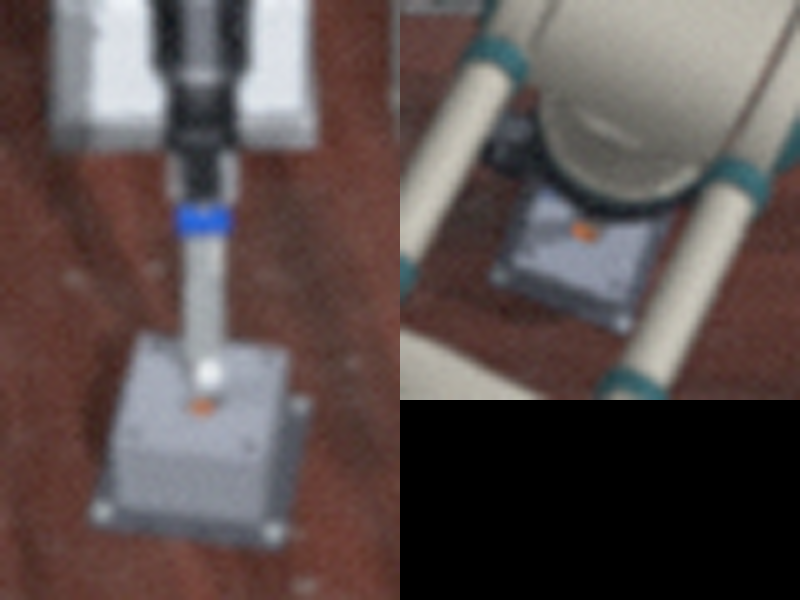

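The blue ledge is at (204,221), the blade at (205,300), the vial's glowing bottom at about (210,373) and the bore at about (202,402). I'll measure these sub-pixel from the saved pictures.

Run:
```python
from h import *
s=cv2.imread("pics/s5.png").astype(int); z=cv2.imread("pics/side0.png").astype(int)
print("rows of s5 mean gray, cols 298..309; R-B")
for r in range(244,279): print(r,s[r,298:310].mean(1).round().astype(int).tolist(),(s[r,298:310,2]-s[r,298:310,0]).tolist())
print("side0 bore gray/R-B cols 298..309")
for r in range(270,280): print(r,z[r,298:310].mean(1).round().astype(int).tolist(),(z[r,298:310,2]-z[r,298:310,0]).tolist())
```

```text
rows of s5 mean gray, cols 298..309; R-B
244 [105, 112, 96, 69, 64, 68, 72, 90, 119, 139, 114, 80] [19, 0, -9, -15, -15, -12, -16, -14, -12, 0, 11, 32]
245 [85, 100, 98, 94, 94, 103, 104, 108, 120, 120, 94, 77] [25, -12, -45, -51, -44, -27, -37, -47, -36, -9, 14, 35]
246 [80, 91, 111, 115, 122, 130, 124, 116, 114, 100, 77, 73] [18, -45, -99, -112, -87, -70, -87, -102, -90, -39, 15, 36]
247 [78, 94, 116, 124, 126, 135, 127, 120, 110, 95, 77, 66] [13, -60, -133, -157, -147, -132, -135, -155, -137, -66, 9, 40]
248 [80, 91, 109, 116, 120, 119, 122, 119, 112, 96, 75, 68] [12, -58, -134, -168, -168, -166, -161, -163, -145, -72, 1, 35]
249 [76, 82, 105, 116, 122, 120, 127, 126, 116, 88, 78, 68] [18, -44, -104, -124, -126, -125, -120, -112, -102, -52, 12, 32]
250 [67, 78, 105, 125, 139, 142, 149, 148, 124, 87, 73, 66] [22, -12, -49, -60, -57, -55, -49, -49, -42, -9, 24, 36]
251 [66, 74, 104, 143, 157, 162, 172, 170, 137, 93, 76, 72] [27, 15, -7, -18, -20, -21, -16, -11, -3, 16, 30, 34]
252 [63, 76, 105, 148, 168, 171, 178, 182, 140, 92, 76, 81] [33, 25, 8, -5, -9, -9, -6, -4, 6, 23, 33, 32]

[... 3556 characters left out ...]
 146, 135, 138, 154, 163, 172, 170] [-18, -18, -17, -7, 6, 13, 5, -7, -14, -20, -17, -17]
275 [171, 165, 151, 144, 138, 132, 127, 133, 154, 169, 167, 173] [-21, -18, -12, 12, 46, 62, 42, 7, -14, -16, -18, -18]
276 [170, 168, 160, 151, 142, 138, 138, 148, 156, 167, 175, 173] [-18, -17, -7, 22, 54, 66, 45, 9, -16, -18, -20, -18]
277 [171, 173, 168, 164, 157, 157, 161, 167, 172, 172, 173, 173] [-19, -19, -16, -4, 17, 21, 8, -8, -17, -18, -21, -19]
278 [170, 168, 171, 170, 169, 170, 171, 172, 172, 171, 175, 172] [-20, -21, -18, -15, -14, -11, -17, -20, -20, -19, -18, -20]
279 [169, 171, 168, 175, 170, 174, 177, 171, 175, 171, 173, 172] [-18, -18, -19, -20, -17, -18, -20, -20, -18, -17, -18, -18]
```

Tongs and vial are at columns 303.1–303.9 and the bore is at 303.1, row 275. I'll correct by x −0.8 mm and y −1.2 mm and lower slowly.

{"op": "carry_out", "data": {
  "moves": [30,-0.08,-0.12,0,0,30,0,0,-0.2,0,30,0,0,-0.2,0,30,0,0,-0.2,0,30,0,0,-0.1,0,30,0,0,-0.1,0,30,0,0,-0.1,0,30,0,0,-0.1,0,30,0,0,-0.1,0,30,0,0,0,0]
}}

```text
clock: 16.55
position: [0.5029, -0.174, 0.1496]
ee_rot: [-0.0, 0.996, -0.084, -0.0]
contact_force: [-0.5, 0.1, -1.2]
width: 0.0317
```

{"op": "carry_out", "data": {
  "moves": [30,0,0,-0.1,0,30,0,0,-0.1,0,30,0,0,-0.05,0,30,0,0,-0.05,0,30,0,0,-0.05,0,30,0,0,0,0,30,0,0,0,0,30,0,0,0,0,30,0,0,0,0,30,0,0,0,0]
}}

```text
clock: 17.55
position: [0.503, -0.1742, 0.1462]
ee_rot: [-0.0, 0.996, -0.085, -0.0]
contact_force: [0.0, 1.4, -1.2]
width: 0.0317
```

{"op": "carry_out", "data": {
  "moves": [30,0,0,-0.05,0,30,0,0,-0.05,0,30,0,0,-0.05,0,30,0,0,0,0,30,0,0,0,0,30,0,0,0,0,30,0,0,0,0,30,0,0,0,0,30,0,0,0,0,30,0,0,0,0]
}}

```text
clock: 18.55
position: [0.5031, -0.1742, 0.1448]
ee_rot: [-0.0, 0.996, -0.084, -0.0]
contact_force: [-1.7, 2.5, -1.5]
width: 0.0317
```

{"op": "carry_out", "data": {
  "moves": [30,-0.04,0.05,0,0,30,0,0,-0.05,0,30,0,0,-0.05,0,30,0,0,-0.05,0,30,0,0,0,0,30,0,0,0,0,30,0,0,0,0,30,0,0,0,0,30,0,0,0,0,30,0,0,0,0]
}}

```text
clock: 19.55
position: [0.5029, -0.1739, 0.1434]
ee_rot: [0.0, 0.996, -0.084, 0.0]
contact_force: [-0.0, -0.7, -1.4]
width: 0.0317
```

Lateral forces are gone. I'll continue down.

{"op": "carry_out", "data": {
  "moves": [30,0,0,-0.05,0,30,0,0,-0.05,0,30,0,0,-0.05,0,30,0,0,0,0,30,0,0,0,0,30,0,0,0,0,30,0,0,0,0,30,0,0,0,0,30,0,0,0,0,30,0,0,0,0]
}}

```text
clock: 20.55
position: [0.5029, -0.1738, 0.142]
ee_rot: [0.0, 0.996, -0.085, 0.0]
contact_force: [-0.7, -0.1, 3.3]
width: 0.0322
```

{"op": "carry_out", "data": {
  "moves": [30,0,0,-0.05,0,30,0,0,-0.05,0,30,0,0,0,0,30,0,0,0,0,30,0,0,0,0,30,0,0,0,0,30,0,0,0,0,30,0,0,0,0,30,0,0,0,0,30,0,0,0,0]
}}

```text
clock: 21.55
position: [0.5031, -0.1739, 0.1414]
ee_rot: [0.0, 0.996, -0.085, 0.0]
contact_force: [-0.7, -0.2, 5.8]
width: 0.0318
```

{"op": "carry_out", "data": {
  "moves": [30,0,0,-0.05,0,30,0,0,0,0,30,0,0,0,0,30,0,0,0,0,30,0,0,0,0,30,0,0,0,0,30,0,0,0,0,30,0,0,0,0,30,0,0,0,0,30,0,0,0,0]
}}

```text
clock: 22.55
position: [0.5031, -0.1739, 0.1412]
ee_rot: [0.0, 0.996, -0.085, 0.001]
contact_force: [-1.4, 0.4, 8.0]
width: 0.0317
```

{"op": "carry_out", "data": {
  "moves": [30,0,0,-0.03,0,30,0,0,0,0,30,0,0,0,0,30,0,0,0,0,30,0,0,0,0,30,0,0,0,0,30,0,0,0,0,30,0,0,0,0,30,0,0,0,0,30,0,0,0,0]
}}

```text
clock: 23.55
position: [0.5031, -0.1739, 0.1411]
ee_rot: [0.0, 0.996, -0.085, 0.001]
contact_force: [-1.5, 1.4, 7.9]
width: 0.0317
```

Run:
```python
from h import *
for i in range(3):
    s=snap("side","pics/s6.png"); p=manip.get_state(); print(p["position"],p["contact_force"],p["width"])
a=cv2.resize(s[225:305,273:333],(450,600),interpolation=2)
cv2.imwrite("pics/v6.png",a[:,:,::-1])
```

```text
[ 0.50316841 -0.17392953  0.14108878] [-1.63119017  1.35608331  8.85004144] 0.03143972136573965
[ 0.50319903 -0.17397576  0.14110373] [-1.7369812   0.19340775  8.4552225 ] 0.03221028520160084
[ 0.50318004 -0.17394584  0.14110425] [-0.95631071  0.30058813  9.20923722] 0.031912790452021125
```

View pics/v6.png

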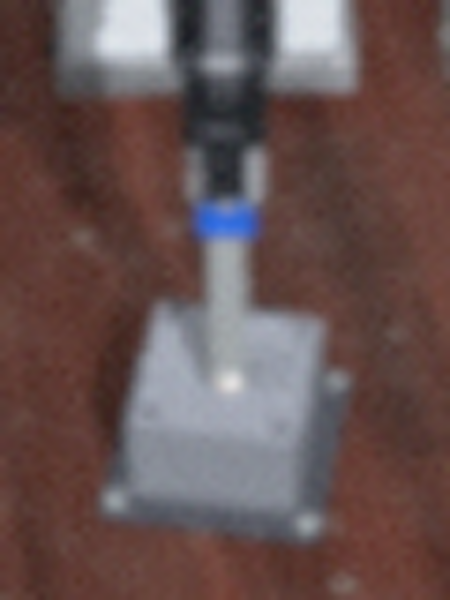

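The vial stands straight in the bore at (229,382), under about 10 N with the baseline taken off. Now I'll release and lift.

{"op": "carry_out", "data": {
  "moves": [36,0,0,0,0,40,0,0,0,0,44,0,0,0,0,48,0,0,0,0,52,0,0,0,0,56,0,0,0,0,56,0,0,0,0,56,0,0,0,0,56,0,0,0,0,56,0,0,0,0]
}}

```text
clock: 24.7
position: [0.5028, -0.1738, 0.14]
ee_rot: [0.0, 0.996, -0.085, 0.0]
contact_force: [-0.8, -0.3, -1.4]
width: 0.0479
```

{"op": "carry_out", "data": {
  "moves": [56,0,0,0.2,0,56,0,0,0.3,0,56,0,0,0.4,0,56,0,0,0.4,0,56,0,0,0.5,0,56,0,0,0.6,0,56,0,0,0.8,0,56,0,0,1.2,0,56,0,0,1.4,0,56,0,0,1.4,0]
}}

```text
clock: 25.7
position: [0.5028, -0.1738, 0.2134]
ee_rot: [0.0, 0.996, -0.085, 0.0]
contact_force: [0.2, -0.1, -2.0]
width: 0.0477
```

Run:
```python
from h import *
s=snap("side","pics/s7.png").astype(int); p=manip.get_state(); print(p["position"],p["contact_force"],p["width"])
t=cv2.imread("pics/side0.png")[:,:,::-1].astype(int)
d=np.abs(s-t).sum(2)
for r in range(256,280,1): print(r,d[r,296:312].tolist())
for r in range(228,256,2): print(r,s[r,296:312].mean(1).astype(int).tolist(),(s[r,296:312,0]-s[r,296:312,2]).tolist())
```

```text
[ 0.50425909 -0.17447214  0.21590291] [1.50108165 0.39420947 0.89212777] 0.04763076295441313
256 [8, 10, 12, 13, 45, 98, 117, 118, 101, 53, 12, 13, 3, 4, 4, 8]
257 [3, 16, 19, 9, 6, 18, 19, 13, 4, 8, 2, 9, 4, 3, 12, 1]
258 [11, 19, 6, 16, 6, 3, 27, 7, 7, 9, 3, 8, 4, 22, 7, 8]
259 [23, 5, 7, 4, 5, 8, 10, 3, 17, 10, 11, 5, 2, 17, 13, 11]
260 [11, 11, 3, 7, 9, 10, 6, 18, 15, 5, 7, 34, 12, 13, 22, 15]
261 [17, 2, 14, 24, 4, 17, 3, 1, 10, 6, 6, 4, 10, 6, 3, 6]
262 [4, 3, 16, 14, 3, 11, 27, 7, 17, 13, 7, 5, 16, 3, 1, 14]
263 [4, 2, 3, 10, 10, 4, 3, 10, 6, 7, 9, 18, 5, 4, 20, 7]
264 [9, 24, 17, 28, 7, 4, 19, 11, 7, 4, 9, 4, 12, 4, 19, 5]
265 [7, 13, 68, 85, 69, 51, 52, 40, 47, 8, 14, 8, 3, 17, 5, 18]
266 [19, 52, 92, 121, 126, 124, 141, 157, 111, 48, 12, 5, 19, 5, 7, 12]
267 [16, 57, 115, 150, 179, 202, 214, 225, 180, 89, 17, 10, 11, 5, 11, 6]
268 [9, 53, 117, 150, 207, 239, 272, 275, 226, 133, 33, 13, 6, 3, 4, 4]
269 [7, 29, 84, 149, 206, 251, 283, 290, 240, 128, 21, 20, 5, 4, 6, 6]
270 [2, 12, 74, 116, 144, 149, 166, 154, 112, 56, 19, 8, 2, 7, 11, 4]
271 [19, 11, 31, 79, 91, 21, 29, 34, 5
[... 1930 characters left out ...]
 37]
246 [68, 70, 73, 116, 163, 173, 163, 166, 157, 131, 90, 71, 69, 70, 74, 69] [47, 42, 39, 15, 2, -7, -7, -9, -6, 6, 20, 40, 42, 38, 38, 33]
248 [76, 73, 71, 97, 140, 161, 166, 166, 158, 130, 92, 71, 67, 70, 67, 67] [42, 40, 38, 22, -2, -6, -8, -9, -3, 5, 21, 35, 39, 41, 34, 37]
250 [68, 65, 69, 96, 138, 159, 169, 166, 158, 126, 94, 71, 69, 66, 74, 68] [37, 35, 32, 13, -3, -8, -6, -9, -6, 5, 19, 30, 36, 39, 32, 34]
252 [71, 64, 69, 98, 138, 162, 166, 167, 158, 131, 95, 80, 77, 77, 76, 74] [37, 32, 29, 12, -1, -8, -9, -10, -6, 3, 19, 29, 30, 33, 35, 29]
254 [80, 73, 75, 92, 133, 156, 165, 164, 153, 126, 91, 75, 69, 74, 72, 74] [32, 30, 29, 14, 2, -7, -10, -7, -5, 5, 20, 30, 39, 31, 36, 40]
```

The vial stayed in the cell and the blades are empty. I'll return the tongs to the stand.

{"op": "carry_out", "data": {
  "moves": [56,-0.2,1.5,0,0.02,56,-0.2,2.4,0,0.02,56,-0.2,2.6,0,0.02,56,-0.2,2.6,0,0.02,56,-0.2,2.6,0,0.02,56,-0.2,2.6,0,0.02,56,-0.2,2.6,0,0.02,56,-0.2,2.6,0,0.02,56,-0.2,2.6,0,0.02,56,-0.2,2.6,0,0.02]
}}

```text
clock: 26.75
position: [0.4812, 0.0752, 0.2114]
ee_rot: [-0.0, 1.0, 0.016, -0.001]
contact_force: [0.2, -0.2, -0.5]
width: 0.0481
```

{"op": "carry_out", "data": {
  "moves": [56,-0.2,2.6,0,0.006,56,-0.2,2.6,0,0,56,-0.2,2.6,0,0,56,-0.2,2.6,0,0,56,-0.2,2.6,0,0,56,-0.2,2.6,0,0,56,-0.2,2.4,0,0,56,-0.2,2.0,0,0,56,-0.2,1.5,0,0,56,-0.1,0.8,0,0]
}}

```text
clock: 27.75
position: [0.4625, 0.2976, 0.2115]
ee_rot: [0.0, 1.0, 0.019, -0.001]
contact_force: [-0.1, -0.9, -0.6]
width: 0.0478
```

{"op": "carry_out", "data": {
  "moves": [56,0,0,0,0,56,0,0,0,0,56,0,0,0,0,56,0,0,0,0,56,0,0,0,0,56,0,0,0,0,56,0,0,0,0,56,0,0,0,0,56,0,0,0,0,56,0,0,0,0]
}}

```text
clock: 28.75
position: [0.4637, 0.2963, 0.212]
ee_rot: [0.0, 1.0, 0.018, -0.0]
contact_force: [0.5, 0.2, -1.0]
width: 0.0481
```

{"op": "carry_out", "data": {
  "moves": [56,0,-0.26,0,0,56,0,0,-1.0,0,56,0,0,-1.0,0,56,0,0,-0.8,0,56,0,0,-0.5,0,56,0,0,-0.5,0,56,0,0,-0.5,0,56,0,0,-0.5,0,56,0,0,0,0,56,0,0,0,0]
}}

```text
clock: 29.75
position: [0.4638, 0.2937, 0.1641]
ee_rot: [0.0, 1.0, 0.018, 0.0]
contact_force: [-0.3, 0.3, -0.4]
width: 0.048
```

Blades are in the slot with no contact.

{"op": "carry_out", "data": {
  "moves": [56,0,0,-0.8,0,56,0,0,-0.8,0,56,0,0,-0.8,0,56,0,0,-0.8,0,56,0,0,-0.8,0,56,0,0,-0.8,0,56,0,0,-0.8,0,56,0,0,-0.6,0,56,0,0,-0.3,0,56,0,0,0,0]
}}

```text
clock: 30.75
position: [0.4635, 0.2935, 0.0985]
ee_rot: [0.0, 1.0, 0.018, -0.0]
contact_force: [-0.4, -0.1, -0.6]
width: 0.0476
```

{"op": "carry_out", "data": {
  "moves": [56,0,0,-0.1,0,56,0,0,-0.1,0,56,0,0,-0.1,0,56,0,0,0,0,56,0,0,0,0,56,0,0,0,0,56,0,0,0,0,56,0,0,0,0,56,0,0,0,0,56,0,0,0,0]
}}

```text
clock: 31.75
position: [0.4637, 0.2936, 0.096]
ee_rot: [0.0, 1.0, 0.018, -0.0]
contact_force: [-0.2, 0.6, -0.4]
width: 0.0479
```

{"op": "carry_out", "data": {
  "moves": [56,0,0,-0.1,0,56,0,0,-0.1,0,56,0,0,0,0,56,0,0,0,0,56,0,0,0,0,56,0,0,0,0,56,0,0,0,0,56,0,0,0,0,56,0,0,0,0,56,0,0,0,0]
}}

```text
clock: 32.75
position: [0.4641, 0.2937, 0.0952]
ee_rot: [-0.0, 1.0, 0.018, 0.001]
contact_force: [-1.3, -0.7, 7.1]
width: 0.048
```

Seated: the stand pushes back with 7 N. I'll open and rise.

{"op": "carry_out", "data": {
  "moves": [60,0,0,0.1,0,64,0,0,0,0,68,0,0,0,0,75,0,0,0,0,85,0,0,0,0,100,0,0,0,0,100,0,0,0,0,100,0,0,0,0,100,0,0,0,0,100,0,0,0,0]
}}

```text
clock: 33.75
position: [0.4638, 0.2936, 0.0951]
ee_rot: [0.0, 1.0, 0.018, 0.0]
contact_force: [-0.4, -0.1, -0.2]
width: 0.0855
```

{"op": "carry_out", "data": {
  "moves": [100,0,0,0.4,0,100,0,0,0.8,0,100,0,0,1.4,0,100,0,0,1.8,0,100,0,0,1.8,0,100,0,0,2.0,0,100,0,0,2.0,0,100,0,0,2.0,0,100,0,0,1.0,0,100,0,0,0,0]
}}

```text
clock: 34.75
position: [0.4646, 0.294, 0.229]
ee_rot: [-0.001, 1.0, 0.018, 0.002]
contact_force: [-0.1, 0.6, 1.0]
width: 0.0853
```

Run:
```python
from h import *
s=snap("side","pics/s8.png"); p=manip.get_state(); print(p["position"],p["contact_force"],p["width"])
a=cv2.resize(s[125:200,230:300],(400,430),interpolation=2);b=cv2.resize(s[245:305,273:333],(400,400),interpolation=2)
o=np.zeros((430,800,3),np.uint8);o[:,:400]=a;o[:400,400:]=b;cv2.imwrite("pics/v8.png",o[:,:,::-1])
z=cv2.imread("pics/side0.png")[:,:,::-1]
for n,i in(("before",z),("now",s)):
    i=i.astype(int);m=(i[...,2]>i[...,0]+50)&(i[...,2]>90);k=m[135:170,250:280];v,u=np.where(k);print(n,k.sum(),u.mean()+250,v.mean()+135,v.min()+135,v.max()+135)
```

```text
[0.46391237 0.29370905 0.22755825] [-0.0028804  -0.51697443 -0.83994347] 0.08557782058666713
before 127 262.92913385826773 151.8503937007874 140 162
now 131 263.1679389312977 152.3587786259542 141 163
```

View pics/v8.png

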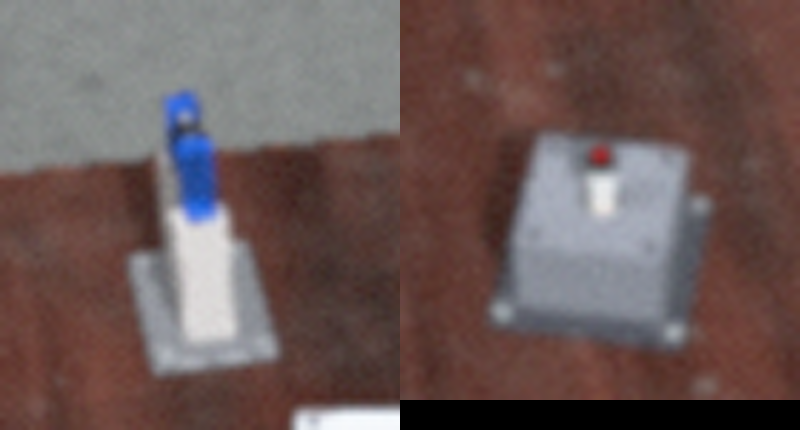

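The tongs hang as before: the blue centroid moved by only 0.2 px across and 0.5 px down. The vial stands upright in the cell, with its cap at (600,157) and its body at (602,193). The gripper is clear, so I'm handing in.

```bash
python3 -c "
from rig import manip
print(manip.sign_off())"
```

```text
the job is handed in; nothing more can be done
None
```

The black-capped vial is in the cell's bore, the tongs are back in their stand, and I handed the job in at about 35 s. No verdict was reported.

I gripped the tongs from above and lifted the vial out of the far pocket. I then lowered it until the sprung bed pushed back with about 10 N, let go and hung the tongs up again.

**Last checks**
- **Vial:** it stands upright in the bore, its underside about 10 mm below the mouth, judged from the arm height.
- **Tongs:** the picture shows them within about 0.5 px of where they hung at the start.
- **Gripper:** it is open and clear of everything.

**What disagreed or was not checked**
- **Cameras:** the two cameras differed by about 5 mm in x. I settled this by comparing the tongs with their targets in the side view.
- **Grip width:** it read 32 mm on the vial instead of the stated 35 mm, but the hold was firm.
- **Blue-capped vial and bystanders:** I did not re-check them in the last picture. The arm passed well above them and felt no unexpected contact.

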